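# Hang the lantern on its stand for the evening service

## Task

Take the lantern from the bar shelf, lifting it up over the brass rail at the front before drawing it out, and hang it gently by its handle in the dip of the lantern stand's hook. Leave it hanging there freely, upright and still; keep it roughly upright all the way and do not disturb the jar and tin beside it or anything else on the counter.

Things in the scene. Friction and masses are not known exactly. Their poses are not given: they have to be found in the camera images.
- lantern: square black steel lantern, clear panes, pale candle inside, 0.3-0.65 kg, upright on the rack's lower deck in one of three places. Foot 96 x 96 mm; roof 104 x 104 mm, its top 96 mm above the underside, with a middle cap 40 mm wide, 10 mm high. Centre of mass about 35 mm up. Origin: middle of the underside; z up; x within 0.15 rad of the rack's x; the handle stands in its yz plane
- handle_mid (a point): peak of the lantern's handle, on the bar's centre line, 166 mm above the underside; axes as the lantern's. Handle: stiff fixed arch of round copper-coloured bar 10 mm thick over the roof. Its middle is kinked up into a small notch (y = -12 to +12 mm) that settles over the hook: leave that free. Level on either side for y = 12 to 41 mm, bar centre 153 mm up: grip there. Legs at y = -50 and +50 mm
- rack: fixed bar shelf, dark-wood deck and black wire upper shelf, 500 mm wide along its y, front towards its own -x. Origin on the counter, z up. Lower deck: top 30 mm up, x = -100 to +130 mm; lantern, jar and tin stand on it in a row at about x = 0 and y = -142, 0, +142 mm in any order
- shelf_edge (a point): middle of the lower front edge of the rack's upper shelf of black wire bars (rack's x = +15 mm, 295 mm above the counter); axes as the rack's. The shelf reaches from here to x = +130 mm, 10 mm thick, cups on top, posts 12 mm thick at y = -238 and +238 mm. It overhangs the lantern's rear half: a gripper coming straight down on the handle strikes it, so lean the tool back to the front (-x)
- rail_mid (a point): middle of the upper edge of the brass rail, a bar 8 mm thick along the front of the rack's deck (rack's x = -94 mm), 70 mm above the counter, 40 mm above the deck; axes as the rack's
- stand: fixed black steel lantern stand. Origin: centre of its foot (disc 170 mm across, 12 mm thick) on the counter; z up. An upright at x = +50 mm rises to 263 mm and bends forward into a hook of 10 mm round bar along its own -x, in its xz plane: 263 mm high at x = +18 mm, down to the dip at x = -45 mm, up to the tip at x = -68 mm. Open from above and from the front (-x)
- hook_seat (a point): the dip of the hook: upper side of the bar at its lowest place, 235 mm above the counter, where the notch of the lantern's handle must rest (the handle's peak is then about 9 mm higher); axes as the stand's
- hook_tip (a point): top of the brass ball, 16 mm across, on the hook's upturned end: 23 mm in front of the dip, 33 mm higher, 268 mm above the counter
- sugar_jar: glass jar with a wooden lid on the rack's deck, 78 mm across, 125 mm high; bystander. Origin under its middle
- tea_tin: green round tin on the rack's deck, 74 mm across, 115 mm high; bystander. Origin under its middle
- pepper_mill: turned wooden pepper mill on the counter, 56 mm across, 155 mm high; bystander. Origin under its middle
- tumbler: glass tumbler on the counter, 74 mm across, 85 mm high; bystander. Origin under its middle
- wine_glass1: stemmed wine glass near the far edge of the counter, 72 mm across, 185 mm high; bystander. Origin under its middle
- wine_glass2: second such wine glass, beyond the stand; bystander
- wine_bottle: dark green wine bottle beyond the stand, 76 mm across, 290 mm high; bystander. Origin under its middle

How it is judged (in metres and radians):
On the way, in this order (a step that is already met when the one before it is completed fails the run):
1. the lantern is lifted from the deck until its underside is above the brass rail, while it is still behind the rail (z of lantern in the frame of rail_mid above 0 m and x of lantern in the frame of rail_mid above 0.03 m).
2. the lantern is drawn forward out over the rail (z of lantern in the frame of rail_mid above 0 m and x of lantern in the frame of rail_mid below -0.05 m).
At the end, for the whole second after the job is handed in: the lantern hangs by its handle from the stand's hook: middle of the handle within 35 mm of the dip, and between 15 mm in front of it and 20 mm behind it; lantern within 0.3 rad of upright, its weight on the hook, at rest (below 0.05 m/s and 0.4 rad/s) and released (distance between handle_mid and hook_seat below 0.035 m and x of handle_mid in the frame of hook_seat between -0.015 and 0.02 m and angle between lantern's own z axis and vertical below 0.3 rad and contact force between lantern and stand above 1.5 N and linear speed of lantern below 0.05 m/s and angular speed of lantern below 0.4 rad/s); the robot touches nothing.
It fails at once if the lantern is tipped more than 0.7 rad (angle between lantern's own z axis and vertical above 0.7 rad).
It fails at once if the lantern is knocked or dropped hard against the stand or the rack (over 60 N) (contact force between lantern and stand above 60 N or contact force between lantern and rack above 60 N).
It fails at once if the jar or the tin on the rack is shifted by more than 30 mm or tipped (distance of any of sugar_jar, tea_tin from where it was at the start of the episode above 0.03 m or angle between any of sugar_jar, tea_tin's own z axis and vertical above 0.35 rad).
It fails at once if something else on the counter is shifted by more than 30 mm (distance of any of pepper_mill, tumbler, wine_glass1, wine_glass2, wine_bottle from where it was at the start of the episode above 0.03 m).
It also fails if it takes over 64 s, if anything falls off the work surface, if the arm or the gripper's body presses on something with over 40 N, if the wrist force passes 120 N, or if a joint passes its speed limit or range.

## Robot

A 6-joint arm with a two-finger parallel gripper is mounted at the origin on the work surface. World frame = base frame: x ahead of the robot, y to its left, z up, the work surface at z = 0. Lengths are in m, angles in degrees, forces in N, time in s.
With the tool pointing down it reaches from about 0.4 to 0.825 m from the base axis. Payload 7 kg.
Tool frame: the origin (TCP) lies on the centre line of the jaws, within the pads' length; the fingertips stand 8 mm ahead of it and the grasp point (between the pads) lies 11 mm behind it; z points along the fingers, y is the line along which they close (so a half turn about z gives the same grasp; the last joint's range is limited). The gripper opens to 88 mm and grips with 3 to 60 N. Pads are 19 mm wide; open, the fingers measure 130 mm over their backs; the gripper's body (78 mm by 193 mm) begins 47 mm behind the grasp point.
Start: joints at [91.965, 20.546, 0.682, 0, -70.136, -16.507], TCP at [0.169, 0.653, 0.235] pointing down, gripper open.
Joint ranges: [-176.03, 176.03], [-82.01, 121.73], [-58.28, 71.71], [-173.87, 95.51], [-174.79, -0.11], [-173.66, 173.66]. Speed limits (degrees/s): [136.94, 136.94, 172.46, 180, 180, 180].

## Interface

Orientations are given as [roll, pitch, yaw] about the fixed x, y, z axes, in that order (R = Rz(yaw) Ry(pitch) Rx(roll)).
In Python, from plant import ctrl, vision gives the robot as it stands. The module is installed in compiled form; this text tells all that it offers.
- The arm moves only by the tool move_arm, never from a script. Its argument "moves" is one flat list of numbers, 7 for each row, row after row: the finger opening in cm, from 0 to 8.76, then the shift along the tool's x, y, z in cm, then the turn, a rotation vector about the tool's x, y, z in rad. A call has 1 to 8 rows; each row shifts and turns the commanded pose from where the row before left it, along the tool's axes as they then stand; what a row does not reach is not made up. A row lasts 1/10 s, in which the tool goes at most 50 mm and 8.59 degrees, less where a joint would pass 70% of its speed; a pose out of reach is approached as far as the arm can. A call with a gripper value outside its range is refused whole. The fingers move at their own pace and stop on an object; the grip force is fixed at half the most. Time passes only in rows, so rows that do not move let the fingers close. It gives the time, the measured TCP pose, the force, the opening and the grip force at its end, in the units of the state.
- ctrl.get_obs(): the state, without advancing time (a new reading comes with each control period).
- vision.snapshot(name): name is "scene" or "top"; returns (picture, depth): 400x640x3 uint8, red, green, blue; 400x640 float32, m along the optical axis (not along the pixel's ray), 0 where there is no reading.
- vision.camera_model(name): a dict with "vertical_fov" (degrees; the focal length in pixels is half the picture's height over the tangent of half this angle, whatever the lens; pixels are square), "cx", "cy" (the principal point, pixels), "D" ([k1, k2, p1, p2, k3] as OpenCV has them; the pictures are not rectified), "cam_to_world" (4x4, takes a point from camera to world coordinates). Camera axes: x right, y down, z forward; pixel columns grow to the right and rows downward; lengths in m; the calibration is good to about 2 mm. A picture is of the moment at which its call begins. camera_model takes no time and is no camera call.
- ctrl.close_job(): hands the job in; it is judged then, once.
The state is a dict: "clock": time; "joint_pos": joint angles; "qvel": joint speeds; "tau": joint torques, N m; "tool_pos": TCP position; "orientation": TCP orientation; "force": force on the tool from outside, world axes, zero at the start; "moment": the same for the moment, N m; "opening": finger opening in m; "gripper_force": force on a finger pad.
Only numpy, scipy, OpenCV 4.12 (cv2) and the standard library are available. Lean on these libraries where they do the work, as an engineer would, in place of code of your own. Each camera call takes 0.05 s, during which the arm holds its last target. There are 200 camera calls.

## Working session

There is one attempt and no reset: what is moved stays moved. The work goes in short steps, Python scripts to look and compute and a tool call to move; the robot and the scene stay as the last step left them, time stands still between calls to the robot, and variables do not carry over. Pictures are saved under pics/ and viewed, at most 10 in all, crops included, and the job is handed in when it is done.

Besides the shell and the picture viewer there is one more tool, called after "Emit:" as a command line: name --argument value ..., lists and objects as JSON in quotes. move_arm: Moves the arm, as the interface text tells. Its arguments: {"type":"object","properties":{"moves":{"type":"array"}},"required":["moves"]}

```bash
mkdir -p pics; ls
cat > h.py <<'E'
import numpy as np, cv2
from plant import ctrl, vision
from scipy.spatial.transform import Rotation as R
def snap(name,fn=None):
    p,d=vision.snapshot(name)
    if fn: cv2.imwrite(fn,p[:,:,::-1])
    np.savez(f'{name}.npz',p=p,d=d)
    return p,d
def cloud(name,d):
    m=vision.camera_model(name); f=200/np.tan(np.radians(m['vertical_fov'])/2)
    K=np.array([[f,0,m['cx']],[0,f,m['cy']],[0,0,1]])
    v,u=np.mgrid[:400,:640]
    n=cv2.undistortPointsIter(np.stack([u,v],-1).reshape(-1,1,2).astype(np.float64),K,np.array(m['D'],float),None,None,(3,50,1e-9)).reshape(400,640,2)
    P=np.dstack([n*d[...,None],d,np.ones_like(d)])
    W=P@np.array(m['cam_to_world']).T
    W=W[...,:3]; W[d<=0]=np.nan
    return W
E
python3 - <<'E'
from h import *
for n in('scene','top'):
    p,d=snap(n,f'pics/{n}0.png'); m=vision.camera_model(n); print(n,np.round(m['cam_to_world'],3).tolist(),m['vertical_fov'])
print(ctrl.get_obs())
E
```

```text
pics
scene [[0.358, 0.888, -0.288, 1.048], [0.934, -0.342, 0.106, -0.205], [-0.005, -0.307, -0.952, 1.603], [0.0, 0.0, 0.0, 1.0]] 46.97373726059863
top [[0.02, -0.998, 0.054, 0.558], [-1.0, -0.02, -0.0, -0.074], [0.001, -0.054, -0.999, 1.132], [0.0, 0.0, 0.0, 1.0]] 55.09114365087881
{'clock': 0.1, 'joint_pos': array([ 9.19676165e+01,  2.05862653e+01,  6.40110403e-01, -1.83334191e-02,
       -7.01362092e+01, -1.65055177e+01]), 'qvel': array([-0.05476152, -0.1333215 ,  0.21195601,  0.06813794, -0.07249418,
       -0.07040714]), 'tau': array([-1.25975836e-03, -5.84165025e+01,  2.93744355e+01,  7.01520368e+00,
        1.01083657e-02, -6.08999835e-05]), 'tool_pos': array([0.16936898, 0.6529706 , 0.23373479]), 'orientation': array([ 1.79916133e+02, -6.87702490e-03, -1.45441380e+01]), 'force': array([-0.23356124, -0.43314487, -0.70003736]), 'moment': array([-0.0050637 ,  0.01187858,  0.00670897]), 'gripper_force': 0.0, 'opening': 0.08774048560537757}
```

View pics/scene0.png

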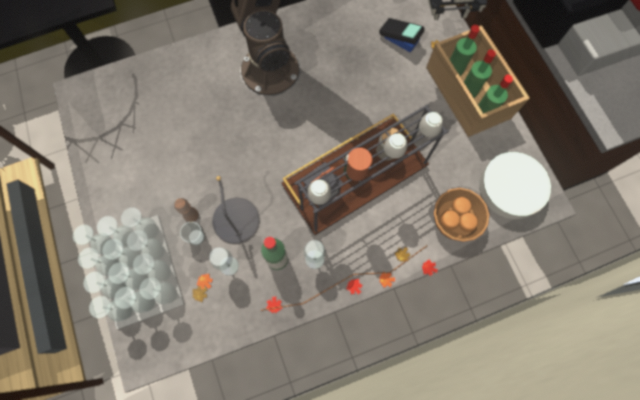

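View pics/top0.png

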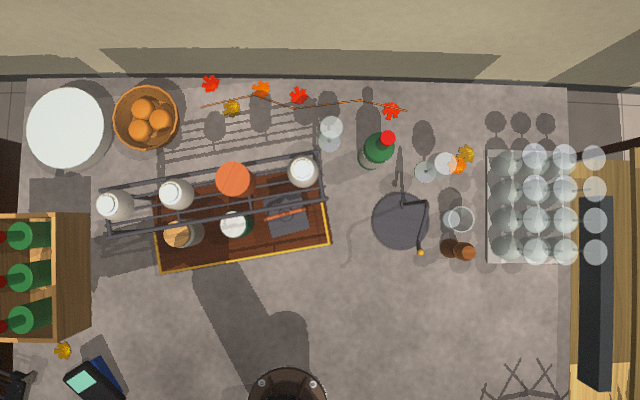

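The top picture shows the lantern in the right-hand (rack −y) place, with its copper handle around (265,218)–(305,210). The stand's disc is at (400,221), with the hook running from about (427,203) to the brass tip at (421,253). Next I measure.

Run:
```python
from h import *
T=np.load('top.npz'); W=cloud('top',T['d']); p=T['p'].astype(int)
np.save('W.npy',W)
z=W[...,2]
def comp(name,mask,box):
    u0,v0,u1,v1=box; m=np.zeros_like(mask); m[v0:v1,u0:u1]=mask[v0:v1,u0:u1]
    q=W[m]; print(name,len(q),'mean',q.mean(0).round(4),'min',q.min(0).round(4),'max',q.max(0).round(4)); return q,m
box=(240,185,320,240)
r,g,b=p[...,0],p[...,1],p[...,2]
q,m=comp('handle copper z.16-.22',(z>.165)&(z<.215)&(r>g+25),box)
v,u=np.nonzero(m)
for uu in range(u.min(),u.max()+1):
    k=u==uu
    if k.any(): print(uu,v[k].min(),v[k].max(),q[k].mean(0).round(4))
q,m=comp('roof',(z>.115)&(z<.145),box)
h,m=comp('hook',(z>.215)&(z<.30),(385,180,440,262))
v,u=np.nonzero(m)
for vv in range(v.min(),v.max()+1):
    k=v==vv
    if k.any(): print(vv,u[k].min(),u[k].max(),h[k].mean(0).round(4))
comp('disc',(z>.005)&(z<.02),(365,185,435,255))
for (a,bq) in [((152,255),(175,280)),((320,230),(338,250))]:
    pass
im=np.hstack([cv2.resize(T['p'][180:280,140:340],None,fx=4,fy=4,interpolation=3)])
cv2.imwrite('pics/a.png',im[:,:,::-1])
```

```text
handle copper z.16-.22 176 mean [0.5632 0.0051 0.1877] min [ 0.5447 -0.0473  0.1695] max [0.5817 0.0577 0.2039]
263 218 220 [0.5496 0.0576 0.1698]
264 218 221 [0.5485 0.0543 0.1754]
265 217 221 [0.5498 0.0516 0.1774]
266 217 220 [0.5511 0.0483 0.184 ]
267 217 220 [0.5512 0.0456 0.1855]
268 216 220 [0.5525 0.0431 0.1859]
269 216 219 [0.5538 0.0407 0.1861]
270 216 219 [0.5538 0.0381 0.1867]
271 216 219 [0.5539 0.0354 0.1886]
272 215 219 [0.5552 0.0333 0.1864]
273 215 218 [0.5564 0.0305 0.189 ]
274 215 218 [0.5565 0.0282 0.1876]
275 215 218 [0.5565 0.0257 0.1884]
276 214 218 [0.5578 0.0233 0.1881]
277 214 217 [0.5591 0.021  0.1866]
278 214 217 [0.5591 0.0184 0.1883]
279 213 217 [0.5604 0.0156 0.192 ]
280 213 216 [0.5617 0.013  0.1941]
281 213 216 [0.5617 0.0102 0.1977]
282 213 216 [0.5618 0.0077 0.1983]
283 212 216 [0.563  0.0051 0.2   ]
284 212 215 [0.5643 0.0027 0.2008]
285 212 215 [5.643e-01 5.000e-04 1.978e-01]
286 212 215 [ 0.5644 -0.0018  0.1956]
287 211 215 [ 0.5657 -0.0038  0.1903]
288 211 214 [ 0.567  -0.0062  0.1894]
289 211 214 [ 0.5671 -0.0086  0.1885]
290 211 214 [ 0.5671 -
[... 2309 characters left out ...]
420 [ 0.508  -0.3162  0.2353]
241 417 420 [ 0.5057 -0.3159  0.2365]
242 416 420 [ 0.5034 -0.3149  0.2362]
243 416 420 [ 0.501  -0.3149  0.2361]
244 416 420 [ 0.4989 -0.3142  0.2389]
245 416 420 [ 0.4967 -0.3138  0.2405]
246 417 420 [ 0.4946 -0.314   0.244 ]
247 417 420 [ 0.4925 -0.3132  0.2471]
248 417 420 [ 0.4906 -0.3119  0.2519]
249 417 422 [ 0.4891 -0.3116  0.2617]
250 417 423 [ 0.4872 -0.3115  0.2663]
251 417 423 [ 0.485  -0.3114  0.2666]
252 417 423 [ 0.4828 -0.3113  0.2671]
253 418 423 [ 0.4806 -0.3125  0.2672]
254 418 423 [ 0.4781 -0.3132  0.2646]
255 420 420 [ 0.4754 -0.3133  0.2603]
disc 2371 mean [ 0.5486 -0.3162  0.0124] min [ 0.4524 -0.4246  0.005 ] max [ 0.6553 -0.2221  0.0198]
```

View pics/a.png

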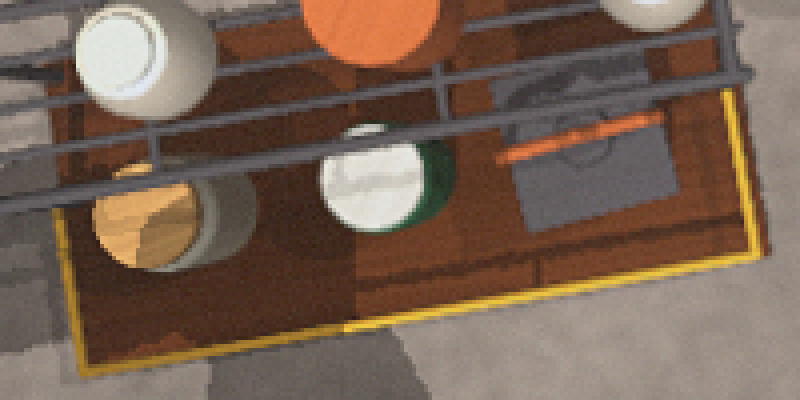

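The lantern yaw is about 15.5° and its handle_mid is near (0.564, 0.004, 0.196). The hook seat is near (0.506, −0.316, 0.235) with the stand's yaw about −8.5°. I'll pull the arm back and up first, which also gives me data for a kinematic fit.

Emit:
move_arm --moves '[8.7, 0, 1, -2, 0, 0, 0, 8.7, 0, 3, -2, 0, 0, 0, 8.7, 0, 3, -2, 0, 0, 0, 8.7, 0, 3, -2, 0, 0, 0, 8.7, 0, 3, -2, 0, 0, 0, 8.7, 0, 3, -1, 0, 0, 0, 8.7, 0, 2, 0, 0, 0, 0, 8.7, 0, 0, 0, 0, 0, 0]'

```text
clock: 0.9
tool_pos: [0.1239, 0.4772, 0.3457]
orientation: [-179.9, 0.1, -14.5]
force: [-0.0, 0.4, 0.6]
opening: 0.0871
gripper_force: 0.0
```

```bash
cat >> h.py <<'E'
def log():
    o=ctrl.get_obs(); open('log.txt','a').write(' '.join(f'{x:.5f}' for x in [*o['joint_pos'],*o['tool_pos'],*o['orientation']])+'\n')
    print(round(o['clock'],2),o['joint_pos'].round(2),o['tool_pos'].round(4),o['orientation'].round(2),round(o['opening'],4),round(o['gripper_force'],1),o['force'].round(1)); return o
E
echo "91.967 20.586 .640 -.018 -70.136 -16.505 .16937 .65297 .23373 179.916 -.007 -14.544" > log.txt
python3 -c "
from h import *
log()"
```

```text
0.9 [ 9.832e+01 -2.300e-01 -1.074e+01 -3.000e-02 -7.936e+01 -2.282e+01] [0.1239 0.4772 0.3457] [-1.7989e+02  7.0000e-02 -1.4510e+01] 0.0871 0.0 [-0.   0.4  0.6]
```

Emit:
move_arm --moves '[3, 2, 1.3, 0, 0, 0, 0, 3, 4, 2.6, 0, 0, 0, 0, 3, 4, 2.6, 0, 0, 0, 0, 3, 4, 2.6, 0, 0, 0, 0, 3, 4, 2.6, 0, 0, 0, 0, 3, 4, 2.6, 0, 0, 0, 0, 3, 4, 2.6, 0, 0, 0, 0, 3, 2, 1.3, 0, 0, 0, 0]'

```text
clock: 1.7
tool_pos: [0.3512, 0.2304, 0.3444]
orientation: [180.0, -0.0, -14.6]
force: [-0.6, 0.3, -0.1]
opening: 0.0319
gripper_force: 0.0
```

```bash
python3 -c "
from h import *
log()"
```

```text
1.7 [ 6.044e+01 -7.900e+00 -1.788e+01  1.000e-02 -8.006e+01  1.491e+01] [0.3512 0.2304 0.3444] [179.97  -0.   -14.64] 0.0319 0.0 [-0.6  0.3 -0.1]
```

Emit:
move_arm --moves '[3, 0, 0, 0, 0.1, 0, 0, 3, 0, 0, 0, 0.15, 0, 0, 3, 0, 0, 0, 0, -0.14, 0, 3, 0, 0, 0, 0, -0.14, 0, 3, 0, 0, 0, 0, -0.14, 0, 3, 0, 0, 0, 0, -0.14, 0.0, 3, 0, 0, 0, 0, 0, 0.14, 3, 0, 0, 0, 0, 0, 0.0]'

```text
clock: 2.5
tool_pos: [0.3513, 0.2324, 0.3423]
orientation: [-168.4, 33.2, -15.3]
force: [-0.4, -0.1, -0.0]
opening: 0.03
gripper_force: 0.0
```

```bash
python3 -c "
from h import *
log()"
```

```text
2.5 [ 29.47   5.63  -0.75 -31.74 -98.42  41.15] [0.3513 0.2324 0.3423] [-168.41   33.19  -15.33] 0.03 0.0 [-0.4 -0.1 -0. ]
```

```bash
cat > kin.py <<'E'
from h import *
from scipy.optimize import least_squares
r=np.radians
def Rx(a): return R.from_euler('x',a,degrees=True).as_matrix()
def Ry(a): return R.from_euler('y',a,degrees=True).as_matrix()
def Rz(a): return R.from_euler('z',a,degrees=True).as_matrix()
def fk(j,k,s4=1,s6=1,t6=0):
    a1,off,h,L1,d4,e,d6=k
    A=Rz(j[0]); B=A@Ry(j[1]-j[2])
    W=B@Rx(s4*j[3])@Ry(-j[4])
    p=A@[a1,-off,h]+A@Ry(j[1])@[0,0,L1]+B@[d4,0,e]+W@[d6,0,0]
    return p,W@Rx(s6*j[5]+t6)@Ry(90)
D=np.loadtxt('log.txt')
def fit(D=D):
    best=None
    for s4 in(1,-1):
        f=lambda k:np.concatenate([fk(d[:6],k,s4)[0]-d[6:9] for d in D]+[.001*(k-k0)])
        k0=np.array([0,.19,.3,.4,.4,0,.25])
        s=least_squares(f,k0)
        if best is None or s.cost<best[0]: best=(s.cost,s4,s.x,np.abs(s.fun[:-7]).max())
    return best
if __name__=='__main__':
    c,s4,k,e=fit(); print(s4,k.round(4),e)
    for s6 in(1,-1):
        for t6 in(0,90,180,-90):
            er=[R.from_matrix(fk(d[:6],k,s4,s6,t6)[1].T@R.from_euler('xyz',d[9:],degrees=True).as_matrix()).magnitude()*57.3 for d in D]
            print(s6,t6,np.round(er,1))
E
python3 kin.py
```

```text
1 [-0.2223  0.1883 -1.4085  0.0861  0.3978  1.3741 -0.3985] 0.03615576398564424
1 0 [ 57.   44.3 119.8 177.7]
1 90 [147.  134.4 150.2 103.7]
1 180 [123.  135.7  60.2  62.8]
1 -90 [ 33.   45.7  29.8 107.7]
-1 0 [ 90.   90.   90.  113.7]
-1 90 [180.  180.  180.  171.2]
-1 180 [90. 90. 90. 98.]
-1 -90 [ 0.   0.1  0.  63.5]
```

Run:
```python
from kin import *
k=np.array([0,.19,.3,.4,.4,0,.25])
for s4 in(1,-1):
  print(s4,[round(R.from_matrix(fk(d[:6],k,s4,-1,-90)[1].T@R.from_euler('xyz',d[9:],degrees=True).as_matrix()).magnitude()*57.3,1) for d in D])
# position fit general: constants offsets in each frame
def pos(d,k,s4):
    j=d[:6];A=Rz(j[0]);B=A@Ry(j[1]-j[2]);C=B@Rx(s4*j[3]);W=C@Ry(-j[4])
    return A@[k[0],k[1],k[2]]+A@Ry(j[1])@[k[7],0,k[3]]+B@[k[4],0,k[5]]+C@[0,k[8],0]+W@[k[6],0,k[9]]
for s4 in(1,-1):
    k0=np.array([0,-.1,.3,.4,.4,0,.25,0,-.1,0]);w=np.array([1,.01,1,1,1,1,1,3,.01,3])*.003
    s=least_squares(lambda k:np.concatenate([pos(d,k,s4)-d[6:9] for d in D]+[w*(k-k0)]),k0)
    print(s4,s.x.round(3),np.abs(s.fun[:12]).max())
```

```text
1 [0.0, 0.1, 0.0, 63.5]
-1 [0.0, 0.0, 0.0, 0.0]
1 [-0.181 -0.056 -1.426  0.081  0.221  1.359 -0.391  0.025 -0.134  0.11 ] 0.03664649374729273
-1 [-0.    -0.     0.199  0.602  0.463 -0.     0.37   0.    -0.191  0.001] 1.2476609867528854e-05
```

```bash
cat > ik.py <<'E'
from kin import *
lo=np.array([-176.03,-82.01,-58.28,-173.87,-174.79,-173.66])+1; hi=np.array([176.03,121.73,71.71,95.51,-.11,173.66])-1; hi[4]=-2
K=np.array([0,0,.199,.602,.463,0,.37,0,-.191,0])
K[[2,3,4,6,8]]=[0.199,.602,.463,.37,-.191]
def refit():
    D=np.loadtxt('log.txt')
    def pos(j,k):
        A=Rz(j[0]);B=A@Ry(j[1]-j[2]);C=B@Rx(-j[3]);W=C@Ry(-j[4])
        return A@[0,0,k[0]]+A@Ry(j[1])@[0,0,k[1]]+B@[k[2],0,0]+C@[0,k[3],0]+W@[k[4],0,0]
    s=least_squares(lambda k:np.concatenate([pos(d[:6],k)-d[6:9] for d in D]),K[[2,3,4,8,6]])
    return pos,s.x,np.abs(s.fun).max()
pos,KK,E=refit()
def FK(j):
    j=np.asarray(j); return pos(j,KK), Rz(j[0])@Ry(j[1]-j[2])@Rx(-j[3])@Ry(-j[4])@Rx(-j[5]-90)@Ry(90)
def IK(p,M,q0=None,n=25,seed=0):
    rng=np.random.default_rng(seed); best=None
    def f(q):
        a,b=FK(q); return np.concatenate([(a-p)*10,R.from_matrix(b.T@M).as_rotvec()])
    for i in range(n):
        x0=np.clip(q0,lo+.1,hi-.1) if (q0 is not None and i==0) else rng.uniform(lo,hi)
        s=least_squares(f,x0,bounds=(lo,hi),x_scale=50,max_nfev=80)
        if best is None or s.cost<best[0]: best=(s.cost,s.x)
        if s.cost<1e-8: break
    return best
def pose(yaw,alpha,flip=0):
    """tool leaning: z points forward(yaw) and down; alpha=lean from vertical; y in vertical plane"""
    a=np.radians(alpha);c,s=np.cos(np.radians(yaw)),np.sin(np.radians(yaw))
    f=np.array([c,s,0]);z=np.sin(a)*f-np.cos(a)*np.array([0,0,1.]);y=np.cos(a)*f+np.sin(a)*np.array([0,0,1.])
    if flip: y=-y
    return np.column_stack([np.cross(y,z),y,z])
E
python3 - <<'E'
from ik import *
print(KK,E)
o=ctrl.get_obs()
hm=np.array([.5640,.004,.196])
ly=np.array([-np.sin(r(15.5)),np.cos(r(15.5)),0])
for side in(1,-1):
  g=hm+ly*.025*side; g[2]=.183
  for al in(60,70,80):
    for ty in(-15.5,0,15.5,30,45):
      for fl in(0,1):
        M=pose(ty,al,fl); res=[]
        for back,up in((.0,0),(.1,0)):
            c,q=IK(g+M[:,2]*(.011-back)+[0,0,up],M,o['joint_pos'],n=12); res.append(c)
        print(side,al,ty,fl,['%.1e'%c for c in res],q.round(0))
E
```

```text
[ 0.19878971  0.6016092   0.46359725 -0.19179723  0.37004313] 5.225644235384852e-06
1 60 -15.5 0 ['1.6e-03', '5.4e-05'] [ 167.  -81.  -57.  -25. -174.  -26.]
1 60 -15.5 1 ['1.6e-03', '5.4e-05'] [ 167.  -81.  -57.  -25. -174.  154.]
1 60 0 0 ['2.1e-27', '1.5e-03'] [  -2.  -17.  -44. -101.   -2.  -78.]
1 60 0 1 ['8.7e-18', '1.5e-03'] [  -2.  -17.  -44. -101.   -2.  102.]
1 60 15.5 0 ['1.9e-31', '2.0e-24'] [ -7. -15. -41. -73. -21. -96.]
1 60 15.5 1 ['2.5e-27', '8.4e-20'] [ -7. -15. -41. -73. -21.  84.]
1 60 30 0 ['4.2e-19', '5.9e-19'] [-27.  -5. -34. -74. -49. -76.]
1 60 30 1 ['3.9e-30', '9.5e-23'] [-27.  -5. -34. -74. -49. 104.]
1 60 45 0 ['3.4e-25', '2.6e-29'] [-32.   5. -25. -68. -65. -69.]
1 60 45 1 ['2.8e-28', '8.3e-22'] [-32.   5. -25. -68. -65. 111.]
1 70 -15.5 0 ['1.5e-02', '1.1e-02'] [ 168.  -80.  -57.  -31. -174.  -33.]
1 70 -15.5 1 ['1.5e-02', '1.1e-02'] [ 168.  -80.  -57.  -31. -174.  147.]
1 70 0 0 ['8.1e-05', '1.1e-24'] [ -35.  -11.  -57. -120.  -39.  -40.]
1 70 0 1 ['8.1e-05', '9.5e-20'] [ -35.  -11.  -57. -120.  -39.  140.]
1 70 15.5 0 ['5.2e-25', '1.0e-29'] [-41.  -3. 
[... 2417 characters left out ...]
80 -15.5 0 ['2.9e-02', '3.8e-02'] [ -34.  -11.  -57. -129.  -32.  -38.]
-1 80 -15.5 1 ['2.9e-02', '3.8e-02'] [ -34.  -11.  -57. -129.  -31.  142.]
-1 80 0 0 ['1.0e-03', '8.2e-03'] [ -54.    8.  -57. -113.  -63.  -25.]
-1 80 0 1 ['1.9e-03', '8.2e-03'] [ -54.    8.  -57. -113.  -63.  155.]
-1 80 15.5 0 ['9.3e-23', '4.2e-19'] [ -58.   20.  -50. -102.  -75.  -20.]
-1 80 15.5 1 ['1.5e-27', '7.9e-24'] [ -58.   20.  -50. -102.  -75.  160.]
-1 80 30 0 ['1.3e-24', '3.1e-30'] [-54.  22. -36. -90. -78. -32.]
-1 80 30 1 ['7.9e-24', '1.3e-20'] [-54.  22. -36. -90. -78. 148.]
-1 80 45 0 ['7.1e-31', '2.2e-22'] [-49.  26. -24. -80. -85. -40.]
-1 80 45 1 ['6.9e-31', '2.6e-30'] [-49.  26. -24. -80. -85. 140.]
```

Run:
```python
from ik import *
seat=np.array([.506,-.3157,.235]);hm=np.array([.5640,.004,.196])
def seq(side,al,ty,off=.025):
    q=None;out=[]
    for (c0,yaw,zz,n) in [(hm,15.5,.196,'grasp'),(hm+[-.02,-.005,0],15.5,.27,'lift'),(hm+[-.17,-.045,0],15.5,.30,'out'),(hm+[-.20,-.15,0],5,.32,'mid'),(seat+[-.10,.015,0],-8.5,.30,'pre'),(seat+[-.023,.003,0],-8.5,.279,'tip'),(seat,-8.5,.244,'seat'),(seat+[-.10,.015,0.03],-8.5,.244,'retreat')]:
        ly=np.array([-np.sin(r(yaw)),np.cos(r(yaw)),0]);g=c0+ly*off*side;g[2]=zz-.013
        M=pose(yaw+ty,al);c,q=IK(g+M[:,2]*.011,M,q if q is not None else [-40,0,-45,-95,-55,-50],n=6)
        out.append((n,'%.0e'%c,q.round(0).astype(int).tolist()))
    return out
for side in(1,-1):
  for al in(65,70,75):
    for ty in(0,15):
      o=seq(side,al,ty); print(side,al,ty,'BAD' if any(float(x[1])>1e-7 for x in o) else 'ok'); [print('   ',*x) for x in o]
W=np.load('W.npy');z=W[...,2]
for n,b,zl in [('mill',(438,235,480,265),.12),('tumbler',(440,200,478,238),.06),('g2',(412,145,462,185),.13)]:
    m=W[b[1]:b[3],b[0]:b[2]].reshape(-1,3);m=m[m[:,2]>zl];print(n,len(m),np.percentile(m,[2,50,98],axis=0).round(3).tolist())
```

```text
1 65 0 BAD
    grasp 2e-21 [-27, 6, -41, -108, -40, -46]
    lift 2e-22 [-15, -9, -36, -89, -27, -78]
    out 3e-05 [-14, -31, -45, -64, -31, -106]
    mid 2e-25 [-10, -38, -49, -43, -20, -133]
    pre 3e-20 [-58, -11, -34, -77, -45, -82]
    tip 3e-31 [-51, -3, -31, -83, -38, -77]
    seat 2e-19 [-53, 3, -31, -91, -39, -67]
    retreat 2e-29 [-65, -3, -37, -85, -49, -66]
1 65 15 ok
    grasp 3e-30 [-27, 10, -33, -92, -50, -54]
    lift 2e-29 [-23, -2, -31, -82, -48, -72]
    out 1e-27 [-43, -16, -37, -71, -66, -76]
    mid 2e-23 [-60, -14, -34, -69, -73, -76]
    pre 1e-24 [-65, -2, -27, -73, -64, -73]
    tip 6e-26 [-57, 4, -24, -77, -56, -72]
    seat 4e-31 [-56, 9, -24, -81, -54, -66]
    retreat 3e-19 [-67, 4, -30, -77, -63, -62]
1 70 0 ok
    grasp 1e-26 [-34, 11, -45, -114, -52, -32]
    lift 1e-28 [-26, -5, -40, -100, -40, -60]
    out 2e-30 [-43, -25, -45, -79, -55, -79]
    mid 1e-23 [-63, -23, -41, -76, -64, -79]
    pre 1e-29 [-67, -8, -36, -85, -54, -70]
    tip 9e-29 [-59, 0, -33, -93, -47, -63]
    seat 8e-19 [-60, 6, -34, -99, -48, -54]
    retreat 4e-28 [-72, 1, -39,
[... 2894 characters left out ...]
t 6e-23 [-68, 13, -32, -101, -58, -46]
    retreat 1e-26 [-80, 10, -37, -93, -66, -45]
-1 75 15 ok
    grasp 7e-31 [-40, 21, -33, -97, -66, -38]
    lift 7e-26 [-39, 8, -31, -91, -65, -53]
    out 1e-29 [-58, -1, -36, -78, -81, -56]
    mid 1e-28 [-73, -1, -32, -76, -85, -59]
    pre 1e-29 [-76, 8, -25, -81, -76, -58]
    tip 6e-19 [-68, 13, -23, -86, -69, -57]
    seat 9e-20 [-67, 18, -23, -89, -68, -52]
    retreat 3e-22 [-77, 15, -28, -83, -75, -49]
mill 264 [[0.453, -0.484, 0.131], [0.476, -0.462, 0.15], [0.496, -0.447, 0.156]]
tumbler 275 [[0.526, -0.509, 0.061], [0.56, -0.487, 0.08], [0.595, -0.438, 0.089]]
g2 656 [[0.666, -0.421, 0.138], [0.695, -0.387, 0.184], [0.726, -0.364, 0.188]]
```

```bash
cat > plan.py <<'E'
from ik import *
from scipy.linalg import logm,expm
def T(p,M): X=np.eye(4);X[:3,:3]=M;X[:3,3]=p;return X
def cur():
    o=ctrl.get_obs(); return T(o['tool_pos'],R.from_euler('xyz',o['orientation'],degrees=True).as_matrix()),o['joint_pos']
def plan(X,Y,n,q,show=True):
    S=expm(np.real(logm(np.linalg.inv(X)@Y))/n); t=S[:3,3]*100; w=R.from_matrix(S[:3,:3]).as_rotvec()
    print(n,'rows: shift cm',t.round(3),'rot',w.round(4),'|',round(np.linalg.norm(t),2),round(np.degrees(np.linalg.norm(w)),2))
    for i in range(n):
        X=X@S; c,qn=IK(X[:3,3],X[:3,:3],q,n=1); dq=qn-q;q=qn
        if show: print('  ',X[:3,3].round(3),'z',X[:3,2].round(2),q.round(0).astype(int),'%.0e'%c,'dq',np.abs(dq).max().round(1))
    return X,q
def lan(c,yaw,al=70,off=.025,back=0,ty=0):
    """TCP pose when lantern handle_mid=c, lantern yaw"""
    ly=np.array([-np.sin(r(yaw)),np.cos(r(yaw)),0]);g=np.array(c)+ly*off-[0,0,.013];M=pose(yaw+ty,al)
    return T(g+M[:,2]*(.011-back),M)
HM=np.array([.5640,.004,.196])
E
python3 - <<'E'
from plan import *
X,q=cur()
plan(X,lan(HM,15.5,back=.12),16,q)
E
```

```text
16 rows: shift cm [-0.503  1.783  1.636] rot [-0.0871  0.0928 -0.1153] | 2.47 9.84
   [0.333 0.223 0.329] z [-0.41  0.24 -0.88] [ 36   2  -5 -26 -94  44] 3e-29 dq 6.1
   [0.318 0.21  0.314] z [-0.34  0.14 -0.93] [ 42  -1 -11 -20 -90  46] 5e-26 dq 6.4
   [0.306 0.195 0.298] z [-0.25  0.06 -0.97] [ 49  -5 -17 -13 -85  46] 1e-24 dq 6.8
   [0.298 0.178 0.283] z [-0.15 -0.02 -0.99] [ 56  -8 -24  -7 -80  46] 4e-21 dq 7.1
   [0.293 0.159 0.267] z [-0.04 -0.08 -1.  ] [ 63 -12 -31   0 -76  44] 2e-28 dq 7.4
   [0.293 0.139 0.252] z [ 0.07 -0.13 -0.99] [ 71 -17 -39   7 -73  41] 5e-26 dq 7.8
   [0.297 0.119 0.239] z [ 0.19 -0.16 -0.97] [ 79 -21 -47  13 -72  37] 3e-19 dq 8.0
   [0.304 0.099 0.227] z [ 0.31 -0.18 -0.93] [ 87 -26 -55  20 -72  33] 4e-26 dq 8.5
   [0.316 0.079 0.217] z [ 0.43 -0.18 -0.88] [ 85 -26 -57  22 -71  40] 6e-03 dq 7.0
   [0.33  0.061 0.209] z [ 0.54 -0.16 -0.82] [ 77 -24 -57  23 -66  53] 3e-02 dq 13.2
   [0.348 0.044 0.204] z [ 0.64 -0.12 -0.76] [ 67 -24 -57  24 -60  69] 8e-02 dq 16.2
   [0.368 0.03  0.202] z [ 0.73 -0.07 -0.68] [ 51 -26 -57  21 -46  96] 1e-01 dq 27.0
   [0.39  0.018 0.202] z [ 0.8  -0.01 -0.6 ] [ 23 -28 -57 -24 -12 173] 9e-02 dq 76.5
   [0.412 0.009 0.205] z [ 0.86  0.07 -0.51] [ 24 -26 -57 -18  -9 173] 7e-02 dq 5.5
   [0.436 0.003 0.212] z [ 0.89  0.16 -0.43] [ 24 -23 -57 -13  -7 173] 8e-02 dq 5.4
   [0.459 0.001 0.22 ] z [ 0.91  0.25 -0.34] [ 24 -21 -57  -7  -4 173] 9e-02 dq 5.5
```

```bash
cat >> plan.py <<'E'
def jplan(q0,q1,n):
    P=None;X=T(*FK(q0));A=X.copy()
    for i in range(1,n+1):
        Y=T(*FK(q0+(q1-q0)*i/n));S=np.linalg.inv(A)@Y
        t=(S[:3,3]*100).round(1);w=R.from_matrix(S[:3,:3]).as_rotvec().round(2)
        S=T(t/100,R.from_rotvec(w).as_matrix());A=A@S
        print([*t.tolist(),*w.tolist()],Y[:3,3].round(3),Y[:3,2].round(2),round(np.linalg.norm(t),2),np.degrees(np.linalg.norm(w)).round(1))
E
python3 - <<'E'
from plan import *
X,q=cur()
Y=lan(HM,15.5,back=.12)
c,q1=IK(Y[:3,3],Y[:3,:3],[-45,0,-45,-95,-55,-50],n=1);print(c,q1.round(1),Y.round(3))
jplan(q,q1,16)
E
```

```text
1.1359436936923907e-25 [-42.8  -6.6 -47.9 -94.9 -53.4 -52.8] [[-0.267  0.33   0.906  0.459]
 [ 0.964  0.091  0.251  0.001]
 [ 0.     0.94  -0.342  0.22 ]
 [ 0.     0.     0.     1.   ]]
[0.7, 0.8, 1.1, 0.1, -0.03, 0.18] [0.349 0.228 0.328] [-0.44  0.43 -0.78] 1.53 11.9
[0.8, 0.5, 0.8, 0.11, -0.04, 0.18] [0.349 0.224 0.316] [-0.4   0.53 -0.75] 1.24 12.3
[1.0, 0.2, 0.6, 0.1, -0.05, 0.18] [0.35  0.221 0.305] [-0.34  0.62 -0.71] 1.18 12.1
[0.9, -0.1, 0.3, 0.1, -0.05, 0.19] [0.354 0.217 0.297] [-0.27  0.7  -0.66] 0.95 12.6
[1.0, -0.5, -0.0, 0.1, -0.06, 0.19] [0.361 0.213 0.289] [-0.18  0.76 -0.62] 1.12 12.8
[0.9, -0.8, -0.2, 0.1, -0.07, 0.18] [0.369 0.208 0.283] [-0.08  0.81 -0.58] 1.22 12.5
[0.7, -1.1, -0.4, 0.1, -0.08, 0.19] [0.38  0.2   0.277] [ 0.03  0.84 -0.54] 1.36 13.1
[0.5, -1.5, -0.5, 0.09, -0.09, 0.19] [0.392 0.19  0.272] [ 0.15  0.86 -0.5 ] 1.66 13.1
[0.2, -1.7, -0.7, 0.08, -0.09, 0.2] [0.405 0.177 0.268] [ 0.27  0.85 -0.46] 1.85 13.4
[-0.1, -2.0, -0.8, 0.08, -0.1, 0.19] [0.418 0.161 0.263] [ 0.39  0.82 -0.43] 2.16 13.1
[-0.6, -2.2, -0.9, 0.07, -0.12, 0.19] [0.431 0.141 0.258] [ 0.51  0.76 -0.4 ] 2.45 13.5
[-0.9, -2.2, -1.0, 0.06, -0.11, 0.2] [0.442 0.118 0.252] [ 0.62  0.69 -0.37] 2.58 13.5
[-1.4, -2.3, -1.0, 0.05, -0.13, 0.19] [0.451 0.092 0.246] [ 0.71  0.6  -0.36] 2.87 13.5
[-1.9, -2.2, -1.0, 0.04, -0.13, 0.2] [0.457 0.063 0.239] [ 0.8   0.5  -0.35] 3.07 13.9
[-2.2, -2.0, -1.0, 0.02, -0.13, 0.2] [0.46  0.033 0.23 ] [ 0.86  0.38 -0.34] 3.14 13.7
[-2.6, -1.8, -1.0, 0.01, -0.14, 0.2] [0.459 0.001 0.22 ] [ 0.91  0.25 -0.34] 3.32 14.0
```

Run:
```python
from plan import *
X,q=cur()
q1=np.array([-42.8,-6.6,-47.9,-94.9,-53.4,127.2])
jplan(q,q1,14)
```

```text
[0.8, 0.8, 1.2, 0.12, -0.02, -0.02] [0.349 0.227 0.326] [-0.44  0.45 -0.78] 1.65 7.1
[0.8, 0.8, 0.9, 0.13, -0.01, -0.02] [0.349 0.223 0.313] [-0.39  0.56 -0.74] 1.45 7.6
[1.0, 0.6, 0.5, 0.13, 0.02, -0.01] [0.352 0.219 0.302] [-0.32  0.65 -0.69] 1.27 7.6
[1.0, 0.4, 0.2, 0.12, 0.03, -0.01] [0.358 0.215 0.292] [-0.22  0.74 -0.64] 1.1 7.1
[1.3, 0.4, -0.1, 0.13, 0.06, -0.01] [0.367 0.21  0.285] [-0.11  0.8  -0.59] 1.36 8.2
[1.4, 0.3, -0.4, 0.12, 0.07, -0.01] [0.378 0.202 0.278] [ 0.01  0.84 -0.54] 1.49 8.0
[1.8, 0.2, -0.6, 0.11, 0.1, -0.0] [0.392 0.19  0.272] [ 0.15  0.86 -0.5 ] 1.91 8.5
[2.0, 0.2, -0.8, 0.1, 0.1, -0.01] [0.406 0.175 0.267] [ 0.29  0.84 -0.45] 2.16 8.1
[2.3, 0.3, -1.0, 0.08, 0.12, -0.0] [0.421 0.156 0.262] [ 0.42  0.8  -0.42] 2.53 8.3
[2.6, 0.4, -1.1, 0.07, 0.14, -0.01] [0.435 0.132 0.256] [ 0.55  0.74 -0.39] 2.85 9.0
[2.8, 0.7, -1.2, 0.05, 0.14, 0.0] [0.447 0.104 0.249] [ 0.67  0.64 -0.36] 3.13 8.5
[3.1, 0.8, -1.1, 0.04, 0.15, 0.0] [0.456 0.072 0.241] [ 0.77  0.53 -0.35] 3.39 8.9
[3.2, 1.1, -1.2, 0.02, 0.15, 0.01] [0.46  0.037 0.231] [ 0.85  0.4  -0.34] 3.59 8.7
[3.3, 1.5, -1.2, 0.0, 0.16, 0.0] [0.458 0.001 0.22 ] [ 0.91  0.25 -0.34] 3.82 9.2
```

Emit:
move_arm --moves '[3, 0.8, 0.8, 1.2, 0.12, -0.02, -0.02, 3, 0.8, 0.8, 0.9, 0.13, -0.01, -0.02, 3, 1.0, 0.6, 0.5, 0.13, 0.02, -0.01, 3, 1.0, 0.4, 0.2, 0.12, 0.03, -0.01, 3, 1.3, 0.4, -0.1, 0.13, 0.06, -0.01, 3, 1.4, 0.3, -0.4, 0.12, 0.07, -0.01, 3, 1.8, 0.2, -0.6, 0.1, 0.1, 0, 3, 2.0, 0.2, -0.8, 0.1, 0.1, -0.01]'

```text
clock: 3.3
tool_pos: [0.406, 0.1759, 0.27]
orientation: [-118.4, 17.9, -28.1]
force: [0.3, 0.3, -0.6]
opening: 0.0302
gripper_force: 0.0
```

Emit:
move_arm --moves '[3, 2.3, 0.3, -1.0, 0.08, 0.12, 0, 3, 2.6, 0.4, -1.1, 0.06, 0.13, -0.01, 3, 2.8, 0.7, -1.2, 0.05, 0.14, 0, 3, 3.1, 0.8, -1.1, 0.03, 0.14, 0, 3, 3.2, 1.1, -1.2, 0.02, 0.14, 0.01, 3, 2, 1, -0.8, 0, 0.1, 0, 3, 0, 0, 0, 0, 0, 0]'

```text
clock: 4.0
tool_pos: [0.4588, 0.016, 0.2271]
orientation: [-111.2, 0.7, -69.2]
force: [-0.6, -0.7, 0.5]
opening: 0.0301
gripper_force: 0.0
```

Run:
```python
from plan import *
log()
X,q=cur()
S=np.diag([-1,-1,1,1.])
plan(X,lan(HM,15.5,back=.12)@S,3,q)
p,d=snap('top','pics/b.png');cv2.imwrite('pics/c.png',cv2.resize(p[150:310,170:410],None,fx=3,fy=3)[:,:,::-1])
```

```text
4.0 [-38.38  -7.33 -44.85 -90.14 -53.37 120.96] [0.4588 0.016  0.2271] [-111.22    0.7   -69.24] 0.0301 0.0 [-0.6 -0.7  0.5]
3 rows: shift cm [ 0.483  0.27  -0.082] rot [0.0073 0.0301 0.007 ] | 0.56 1.82
   [0.459 0.011 0.225] z [ 0.88  0.31 -0.36] [-40  -7 -46 -92 -53 123] 4e-26 dq 2.0
   [0.459 0.006 0.223] z [ 0.89  0.28 -0.35] [-41  -7 -47 -93 -53 125] 1e-24 dq 2.1
   [0.459 0.001 0.22 ] z [ 0.91  0.25 -0.34] [-43  -7 -48 -95 -53 127] 3e-23 dq 2.2
```

View pics/c.png

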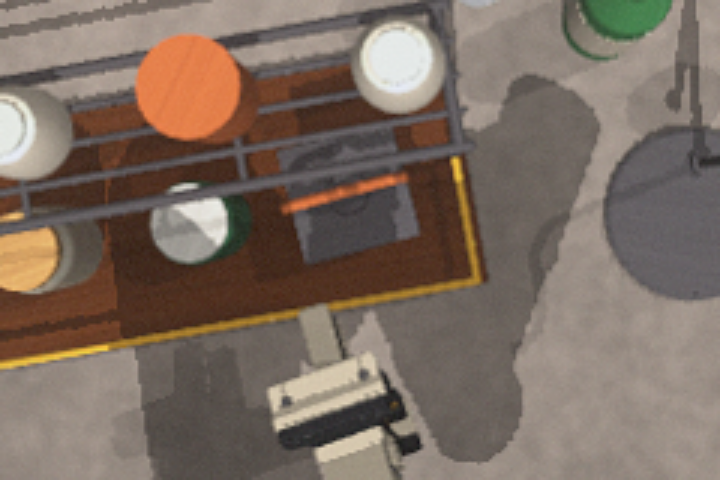

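The top picture shows the open fingers with their tip at crop (315,310), lined up below the handle, whose level left part is at crop (285–335, 205). I'll correct the alignment, then advance along the fingers.

Emit:
move_arm --moves '[3, 0.48, 0.27, -0.08, 0.007, 0.03, 0.007, 3, 0.48, 0.27, -0.08, 0.007, 0.03, 0.007, 3, 0.48, 0.27, -0.08, 0.007, 0.03, 0.007, 3, 0, 0, 2, 0, 0, 0, 3, 0, 0, 3, 0, 0, 0, 3, 0, 0, 2, 0, 0, 0, 3, 0, 0, 1, 0, 0, 0, 3, 0, 0, 0, 0, 0, 0]'

```text
clock: 4.85
tool_pos: [0.5331, 0.0226, 0.1929]
orientation: [-110.0, 0.3, -74.2]
force: [-0.8, 0.8, 0.1]
opening: 0.0303
gripper_force: 0.0
```

Run:
```python
from plan import *
log()
X,q=cur()
S=np.diag([-1,-1,1,1.])
plan(X,lan(HM,15.5)@S,2,q)
p,d=snap('top');W=cloud('top',d)
z=W[...,2];pp=p.astype(int)
# finger top surface: light pixels near tip in tool coords
L=(W-X[:3,3])@X[:3,:3]*1000
m=(np.abs(L[...,0])<30)&(L[...,2]>-30)&(L[...,2]<12)&(np.abs(L[...,1])<50)
q=L[m];print(len(q),np.percentile(q,[2,25,50,75,98],axis=0).round(1).tolist())
m=(pp[...,0]>pp[...,1]+25)&(z>.165)&(z<.215);m[:, :240]=0;m[:,320:]=0;m[:185]=0;m[240:]=0
q=W[m];print('handle',q.mean(0),len(q));A=np.polyfit(q[:,1],q[:,0],1);print(np.degrees(np.arctan(-A[0])),A)
```

```text
4.85 [ -36.36    5.86  -46.09 -107.96  -51.41  141.06] [0.5331 0.0226 0.1929] [-110.04    0.31  -74.15] 0.0303 0.0 [-0.8  0.8  0.1]
2 rows: shift cm [0.068 0.041 1.883] rot [ 0.0004  0.0038 -0.0015] | 1.88 0.23
   [0.55  0.027 0.186] z [ 0.9   0.25 -0.34] [ -35    9  -46 -111  -51  144] 4e-24 dq 3.4
   [0.567 0.031 0.179] z [ 0.91  0.25 -0.34] [ -34   11  -45 -114  -52  148] 2e-24 dq 3.1
159 [[-10.4, -35.8, -28.7], [-4.0, -33.3, -20.5], [2.2, -31.8, -10.1], [8.7, -30.1, -2.1], [11.4, 20.6, 6.0]]
handle [0.56351726 0.00496318 0.18788073] 166
15.879730499760566 [-0.28447506  0.56492916]
```

Emit:
move_arm --moves '[3, 0.07, 0.04, 1.2, 0, 0, 0, 3, 0.07, 0.04, 1.2, 0, 0.004, 0, 3, 0, 0, 1.0, 0, 0, 0, 3, 0, 0, 0.4, 0, 0, 0, 3, 0, 0, 0, 0, 0, 0]'

```text
clock: 5.4
tool_pos: [0.5669, 0.0299, 0.1795]
orientation: [-110.0, 0.2, -74.5]
force: [-0.5, -1.2, -0.1]
opening: 0.0301
gripper_force: 0.0
```

Run:
```python
from plan import *
log()
X,q=cur()
S=np.diag([-1,-1,1,1.])
print((np.linalg.inv(X)@lan(HM,15.5)@S).round(4))
p,d=snap('scene');cv2.imwrite('pics/d.png',cv2.resize(p[130:250,270:430],None,fx=4,fy=4)[:,:,::-1])
```

```text
5.4 [ -34.06   11.09  -45.14 -113.84  -51.45  147.03] [0.5669 0.0299 0.1795] [-110.02    0.2   -74.54] 0.0301 0.0 [-0.5 -1.2 -0.1]
[[ 1.0e+00  3.5e-03  5.0e-04 -8.0e-04]
 [-3.5e-03  1.0e+00 -4.0e-04  1.0e-04]
 [-5.0e-04  4.0e-04  1.0e+00  7.0e-04]
 [ 0.0e+00  0.0e+00  0.0e+00  1.0e+00]]
```

View pics/d.png

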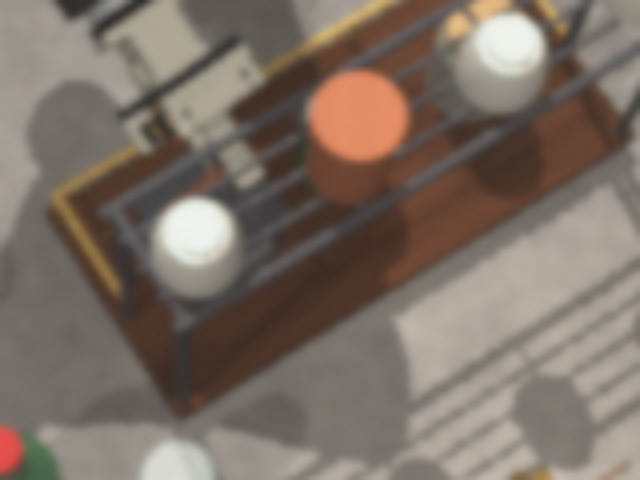

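The picture shows the upper finger lying over the handle at crop (240,170), with the copper visible beside it at (205,180). Now I close the fingers.

Emit:
move_arm --moves '[0.4, 0, 0, 0, 0, 0, 0, 0.4, 0, 0, 0, 0, 0, 0, 0.4, 0, 0, 0, 0, 0, 0, 0.4, 0, 0, 0, 0, 0, 0, 0.4, 0, 0, 0, 0, 0, 0, 0.4, 0, 0, 0, 0, 0, 0]'

```text
clock: 6.05
tool_pos: [0.5672, 0.0295, 0.1798]
orientation: [-110.0, 0.2, -74.6]
force: [-0.6, 0.1, 1.9]
opening: 0.0094
gripper_force: 29.1
```

Run:
```python
from plan import *
log()
X,q=cur()
S=np.diag([-1,-1,1,1.])
rx=np.array([np.cos(r(9.7)),np.sin(r(9.7)),0])
for f,u in((.0,.03),(.02,.075),(.1,.09),(.2,.1)):
    Y=X.copy();Y[:3,3]+=-f*rx+[0,0,u];print(f,u,(X[:3,:3].T@(-f*rx+[0,0,u])*100).round(2));plan(X,Y,3,q)
print('rackx per tool',(X[:3,:3].T@-rx).round(3),'up',(X[:3,:3].T@[0,0,1]).round(3))
```

```text
6.05 [ -34.08   11.09  -45.14 -113.88  -51.46  147.08] [0.5672 0.0295 0.1798] [-109.99    0.17  -74.59] 0.0094 29.1 [-0.6  0.1  1.9]
0.0 0.03 [-0.01 -2.82 -1.03]
3 rows: shift cm [-0.003 -0.94  -0.342] rot [0. 0. 0.] | 1.0 0.0
   [0.567 0.03  0.19 ] z [ 0.91  0.25 -0.34] [ -33    9  -44 -113  -50  144] 3e-30 dq 3.5
   [0.567 0.03  0.2  ] z [ 0.91  0.25 -0.34] [ -32    7  -43 -111  -48  140] 3e-30 dq 3.5
   [0.567 0.03  0.21 ] z [ 0.91  0.25 -0.34] [ -31    5  -42 -110  -46  137] 5e-30 dq 3.5
0.02 0.075 [-0.22 -6.37 -4.43]
3 rows: shift cm [-0.074 -2.122 -1.478] rot [0. 0. 0.] | 2.59 0.0
   [0.561 0.028 0.205] z [ 0.91  0.25 -0.34] [ -32    5  -43 -110  -47  138] 1e-27 dq 8.9
   [0.554 0.027 0.23 ] z [ 0.91  0.25 -0.34] [ -29    0  -42 -105  -43  129] 2e-26 dq 9.2
   [0.547 0.026 0.255] z [ 0.91  0.25 -0.34] [ -26   -6  -40 -100  -39  120] 3e-26 dq 9.4
0.1 0.09 [ -1.02  -5.05 -12.43]
3 rows: shift cm [-0.341 -1.684 -4.142] rot [0. 0. 0.] | 4.48 0.0
   [0.534 0.024 0.21 ] z [ 0.91  0.25 -0.34] [ -34    2  -45 -106  -48  135] 3e-29 dq 11.6
   [0.501 0.018 0.24 ] z [ 0.91  0.25 -0.34] [-33  -8 -44 -98 -45 122] 8e-29 dq 13.4
   [0.469 0.013 0.27 ] z [ 0.91  0.25 -0.34] [-30 -17 -43 -89 -42 108] 7e-28 dq 14.5
0.2 0.1 [ -2.02  -2.59 -22.12]
3 rows: shift cm [-0.674 -0.863 -7.373] rot [0. 0. 0.] | 7.45 0.0
   [0.501 0.018 0.213] z [ 0.91  0.25 -0.34] [ -37   -2  -47 -102  -50  133] 1e-20 dq 14.5
   [0.436 0.007 0.246] z [ 0.91  0.25 -0.34] [-39 -16 -47 -89 -50 114] 2e-27 dq 18.2
   [ 0.37  -0.004  0.28 ] z [ 0.91  0.25 -0.34] [-46 -29 -47 -77 -58  99] 1e-24 dq 15.8
rackx per tool [-0.1    0.34  -0.935] up [-0.003 -0.94  -0.342]
```

Emit:
move_arm --moves '[0.4, 0, -0.28, -0.1, 0, 0, 0, 0.4, 0, -0.47, -0.17, 0, 0, 0, 0.4, 0, -0.94, -0.34, 0, 0, 0, 0.4, 0, -0.94, -0.34, 0, 0, 0, 0.4, 0, -0.94, -0.34, 0, 0, 0, 0.4, 0, -0.94, -0.34, 0, 0, 0, 0.4, 0, -0.94, -0.34, 0, 0, 0, 0.4, 0, -0.47, -0.17, 0, 0, 0]'

```text
clock: 6.85
tool_pos: [0.5664, 0.0296, 0.2424]
orientation: [-110.1, 0.2, -74.6]
force: [-0.1, -0.1, -4.1]
opening: 0.0083
gripper_force: 30.2
```

Run:
```python
from plan import *
log()
p,d=snap('top');W=cloud('top',d);cv2.imwrite('pics/e.png',cv2.resize(p[150:310,200:400],None,fx=3,fy=3)[:,:,::-1])
pp=p.astype(int)
z=W[...,2]
m=(pp[...,0]>pp[...,1]+25)&(z>.215)&(z<.275);m[:, :240]=0;m[:,320:]=0;m[:185]=0;m[250:]=0
q=W[m];print('handle',q.mean(0),len(q));A=np.polyfit(q[:,1],q[:,0],1);print(np.degrees(np.arctan(-A[0])),A)
for y in np.arange(q[:,1].min(),q[:,1].max(),.005):
    k=abs(q[:,1]-y-.0025)<.0025
    if k.any(): print(y.round(4),q[k].mean(0).round(4))
```

```text
6.85 [ -26.35   -1.71  -39.36 -103.95  -40.18  124.88] [0.5664 0.0296 0.2424] [-110.1     0.2   -74.61] 0.0083 30.2 [-0.1 -0.1 -4.1]
handle [ 0.56447179 -0.00157651  0.24930862] 150
14.860415017626183 [-0.26533976  0.56405347]
-0.0465 [ 0.5755 -0.0428  0.2334]
-0.0415 [ 0.5741 -0.0388  0.2413]
-0.0365 [ 0.5733 -0.0342  0.2452]
-0.0315 [ 0.5721 -0.0299  0.2465]
-0.0265 [ 0.5702 -0.0241  0.2469]
-0.0215 [ 0.5696 -0.0187  0.2475]
-0.0165 [ 0.5677 -0.0138  0.2478]
-0.0115 [ 0.5664 -0.0094  0.2504]
-0.0065 [ 0.5651 -0.004   0.2547]
-0.0015 [0.5638 0.0013 0.2598]
0.0035 [0.5621 0.0055 0.2619]
0.0085 [0.5614 0.0104 0.2592]
0.0135 [0.5613 0.0141 0.2557]
0.0335 [0.5563 0.0374 0.2701]
0.0385 [0.5531 0.0414 0.2501]
0.0435 [0.5515 0.0454 0.2516]
0.0485 [0.5502 0.0508 0.2454]
0.0535 [0.5494 0.0561 0.2397]
```

View pics/e.png

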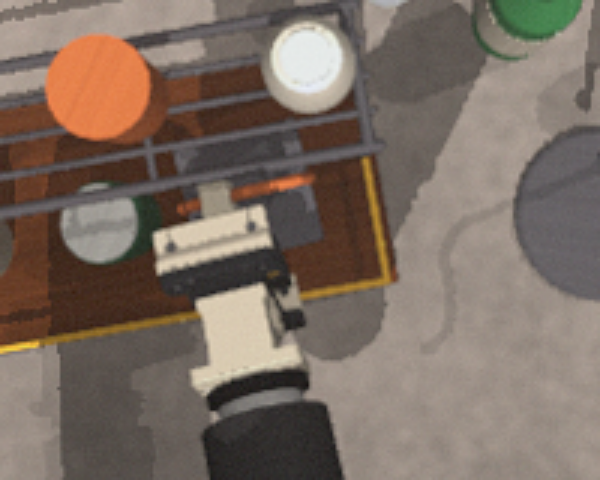

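The handle is lifted level: peak at (0.5625, 0.0055, 0.257), with copper at crop (180,208)–(315,180). The gripper is clear of the shelf. Now I draw it forward and out.

Emit:
move_arm --moves '[0.4, -0.1, 0.34, -0.94, 0, 0, 0, 0.4, -0.2, 0.68, -1.87, 0, 0, 0, 0.4, -0.3, 1.02, -2.8, 0, 0, 0, 0.4, -0.3, 1.02, -2.8, 0, 0, 0, 0.4, -0.3, 0.5, -3.0, 0, 0, 0, 0.4, -0.3, 0.1, -3.1, 0, 0, 0, 0.4, -0.2, -0.2, -2.2, 0, 0, 0, 0.4, -0.1, -0.1, -1.1, 0, 0, 0]'

```text
clock: 7.7
tool_pos: [0.3875, -0.0003, 0.2709]
orientation: [-110.1, 0.2, -74.6]
force: [0.2, 0.0, -4.8]
opening: 0.0092
gripper_force: 30.2
```

Run:
```python
from plan import *
log()
X,q=cur()
# grasp relation: handle_mid & lantern yaw in tool frame at lift
M0=R.from_euler('xyz',[-110.1,.2,-74.61],degrees=True).as_matrix();X0=T([.5664,.0296,.2424],M0)
L0=T([.5625,.0055,.257],Rz(15.2)); G=np.linalg.inv(X0)@L0; np.save('G.npy',G)
print('handle now',(X@G)[:3,3].round(4))
seat=np.array([.506,-.3157,.235]);sx=np.array([np.cos(r(8.5)),-np.sin(r(8.5)),0])
Y=T(seat-sx*.10+[0,0,.05],Rz(-8.5))@np.linalg.inv(G);print('pre TCP',Y[:3,3].round(3))
plan(X,Y,14,q)
```

```text
7.7 [-41.85 -26.24 -46.91 -79.76 -53.41 101.12] [ 3.875e-01 -3.000e-04  2.709e-01] [-110.12    0.18  -74.62] 0.0092 30.2 [ 0.2  0.  -4.8]
handle now [ 0.3836 -0.0244  0.2855]
pre TCP [ 0.42 -0.28  0.27]
14 rows: shift cm [ 2.027 -0.031  0.076] rot [0.0001 0.0277 0.0102] | 2.03 1.69
   [ 0.394 -0.02   0.271] z [ 0.91  0.22 -0.34] [-45 -24 -46 -80 -55 103] 3e-30 dq 3.4
   [ 0.399 -0.039  0.271] z [ 0.92  0.2  -0.34] [-48 -22 -46 -81 -56 105] 4e-30 dq 2.9
   [ 0.404 -0.059  0.271] z [ 0.92  0.17 -0.34] [-51 -20 -45 -81 -56 106] 4e-20 dq 2.5
   [ 0.409 -0.079  0.271] z [ 0.93  0.14 -0.34] [-53 -19 -44 -82 -56 108] 2e-21 dq 2.2
   [ 0.413 -0.099  0.271] z [ 0.93  0.11 -0.34] [-55 -17 -43 -82 -57 109] 1e-22 dq 2.0
   [ 0.416 -0.119  0.271] z [ 0.94  0.09 -0.34] [-57 -16 -43 -83 -57 110] 1e-23 dq 1.9
   [ 0.418 -0.139  0.271] z [ 0.94  0.06 -0.34] [-58 -14 -42 -83 -57 110] 1e-24 dq 1.7
   [ 0.421 -0.159  0.271] z [ 0.94  0.03 -0.34] [-60 -13 -41 -84 -57 111] 2e-25 dq 1.6
   [ 0.422 -0.179  0.271] z [ 0.94  0.   -0.34] [-62 -12 -40 -84 -56 112] 3e-26 dq 1.5
   [ 0.423 -0.199  0.271] z [ 0.94 -0.02 -0.34] [-63 -10 -40 -84 -56 112] 8e-27 dq 1.5
   [ 0.423 -0.22   0.271] z [ 0.94 -0.05 -0.34] [-64  -9 -39 -85 -56 113] 6e-28 dq 1.4
   [ 0.423 -0.24   0.27 ] z [ 0.94 -0.08 -0.34] [-66  -8 -38 -85 -56 113] 2e-28 dq 1.3
   [ 0.422 -0.26   0.27 ] z [ 0.93 -0.11 -0.34] [-67  -7 -37 -85 -55 113] 1e-28 dq 1.3
   [ 0.42 -0.28  0.27] z [ 0.93 -0.13 -0.34] [-68  -6 -36 -86 -55 113] 5e-29 dq 1.3
```

Emit:
move_arm --moves '[0.4, 0.7, 0, 0, 0, 0.009, 0.003, 0.4, 1.4, 0, 0, 0, 0.019, 0.007, 0.4, 2, 0, 0.1, 0, 0.028, 0.01, 0.4, 2, 0, 0.1, 0, 0.028, 0.01, 0.4, 2, -0.1, 0.1, 0, 0.028, 0.01, 0.4, 2, 0, 0.1, 0, 0.028, 0.01, 0.4, 2, 0, 0.1, 0, 0.028, 0.01, 0.4, 2, -0.1, 0.1, 0, 0.028, 0.01]'

```text
clock: 8.5
tool_pos: [0.4213, -0.1393, 0.2698]
orientation: [-110.2, 0.3, -86.6]
force: [0.9, 1.0, -4.5]
opening: 0.0092
gripper_force: 30.2
```

Emit:
move_arm --moves '[0.4, 2, 0, 0.1, 0, 0.028, 0.01, 0.4, 2, 0, 0.1, 0, 0.028, 0.01, 0.4, 2, -0.1, 0.1, 0, 0.028, 0.01, 0.4, 2, 0, 0.1, 0, 0.028, 0.01, 0.4, 2, 0, 0.1, 0, 0.028, 0.01, 0.4, 1.4, 0, 0.1, 0, 0.028, 0.01, 0.4, 0.7, 0, 0, 0, 0.01, 0.003, 0.4, 0, 0, 0, 0, 0, 0]'

```text
clock: 9.3
tool_pos: [0.4253, -0.2597, 0.2699]
orientation: [-110.1, 0.0, -97.4]
force: [0.6, -0.3, -4.5]
opening: 0.0091
gripper_force: 30.2
```

Run:
```python
from plan import *
log()
X,q=cur();G=np.load('G.npy');H=X@G
print('handle pred',H[:3,3].round(4),'yaw',R.from_matrix(H[:3,:3]).as_euler('xyz',degrees=True).round(1))
p,d=snap('top');W=cloud('top',d);cv2.imwrite('pics/f.png',cv2.resize(p[170:310,330:530],None,fx=4,fy=4)[:,:,::-1])
pp=p.astype(int);z=W[...,2]
m=(pp[...,0]>pp[...,1]+25)&(pp[...,0]>pp[...,2]+25)&(z>.22)&(z<.31)&(abs(W[...,1]+.3)<.08)&(abs(W[...,0]-.41)<.06)
q=W[m]
for y in np.arange(q[:,1].min(),q[:,1].max(),.005):
    k=abs(q[:,1]-y-.0025)<.0025
    if k.any(): print(y.round(4),q[k].mean(0).round(4),k.sum())
# ball
m=(pp[...,0]>pp[...,2]+40)&(z>.24)&(z<.28)&(abs(W[...,1]+.313)<.02)&(abs(W[...,0]-.482)<.02)
print('ball',W[m].mean(0) if m.any() else None,m.sum())
```

```text
9.3 [-66.3   -7.16 -37.38 -86.25 -53.72 113.33] [ 0.4253 -0.2597  0.2699] [-1.1009e+02  2.0000e-02 -9.7390e+01] 0.0091 30.2 [ 0.6 -0.3 -4.5]
handle pred [ 0.4124 -0.2803  0.2846] yaw [-0.2 -0.  -7.6]
-0.3336 [ 0.4082 -0.3303  0.2597] 4
-0.3286 [ 0.4098 -0.3257  0.2518] 16
-0.3236 [ 0.409  -0.3212  0.2619] 11
-0.3186 [ 0.4091 -0.3155  0.2758] 8
-0.3136 [ 0.4096 -0.311   0.2751] 9
-0.3086 [ 0.4103 -0.3062  0.2766] 10
-0.3036 [ 0.4115 -0.3015  0.2774] 8
-0.2986 [ 0.4127 -0.2967  0.2769] 9
-0.2936 [ 0.4129 -0.2911  0.2826] 9
-0.2886 [ 0.4142 -0.2861  0.2861] 8
-0.2836 [ 0.4138 -0.2813  0.2894] 11
-0.2786 [ 0.4141 -0.2764  0.2855] 12
-0.2736 [ 0.4195 -0.2716  0.2943] 1
-0.2536 [ 0.4165 -0.2487  0.2779] 2
-0.2486 [ 0.4184 -0.246   0.2779] 11
-0.2436 [ 0.4199 -0.2411  0.2786] 9
-0.2386 [ 0.42   -0.2361  0.2745] 12
-0.2336 [ 0.4217 -0.2307  0.2647] 14
-0.2286 [ 0.4228 -0.2263  0.246 ] 19
-0.2236 [ 0.4219 -0.2232  0.229 ] 1
ball [ 0.48347819 -0.3121812   0.26593604] 38
```

View pics/f.png

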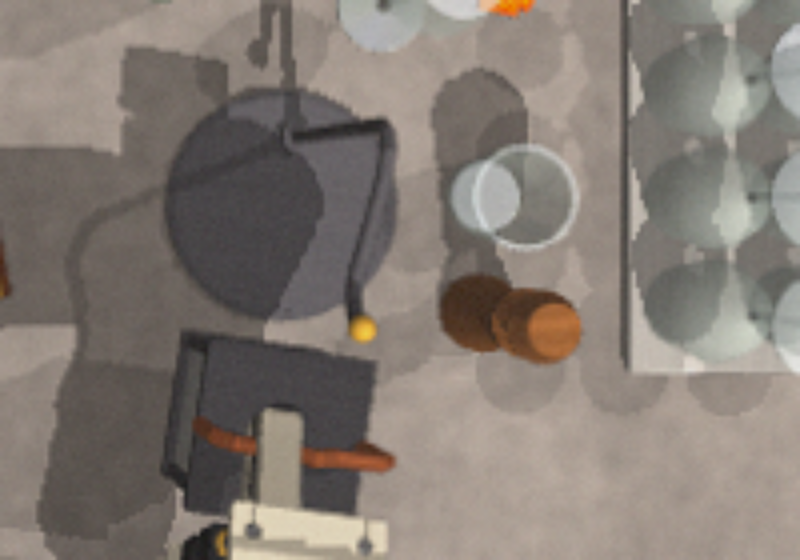

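Handle peak is measured at (0.413, −0.2805, 0.2845), matching the prediction. The ball is at crop (362,328) and the handle at crop (195,425)–(395,460). Next I align in front of the tip.

```bash
cat > hang.py <<'E'
from plan import *
seat=np.array([.5063,-.3155,.235]);Y0=-8.2;sx=Rz(Y0)[:,0]
G=np.load('G.npy')
def tgt(dx,z,dy=0): return T(np.append((seat+sx*dx+Rz(Y0)[:,1]*dy)[:2],z),Rz(Y0))@np.linalg.inv(G)
E
python3 - <<'E'
from hang import *
X,q=cur()
A,q=plan(X,tgt(-.05,.281),6,q)
A,q=plan(A,tgt(0,.281),5,q)
A,q=plan(A,tgt(0,.244),5,q)
print('sx in tool',(A[:3,:3].T@sx).round(3),'up',A[2,:3].round(3))
E
```

```text
6 rows: shift cm [ 0.377 -0.22   0.772] rot [-0.0001  0.0017  0.0011] | 0.89 0.12
   [ 0.433 -0.264  0.269] z [ 0.93 -0.12 -0.34] [-65  -6 -37 -87 -53 114] 4e-30 dq 0.8
   [ 0.44  -0.269  0.269] z [ 0.93 -0.12 -0.34] [-65  -6 -36 -87 -52 114] 5e-30 dq 0.8
   [ 0.448 -0.273  0.268] z [ 0.93 -0.12 -0.34] [-64  -5 -36 -88 -52 114] 3e-30 dq 0.8
   [ 0.455 -0.278  0.268] z [ 0.93 -0.13 -0.34] [-63  -4 -35 -89 -51 114] 2e-30 dq 0.8
   [ 0.463 -0.283  0.267] z [ 0.93 -0.13 -0.34] [-63  -3 -34 -89 -50 115] 1e-30 dq 0.8
   [ 0.47  -0.288  0.266] z [ 0.93 -0.13 -0.34] [-62  -2 -34 -90 -50 115] 2e-30 dq 0.8
5 rows: shift cm [ 0.003 -0.344  0.939] rot [-0. -0. -0.] | 1.0 0.0
   [ 0.48  -0.289  0.266] z [ 0.93 -0.13 -0.34] [-61  -2 -33 -90 -49 115] 8e-30 dq 1.2
   [ 0.49  -0.291  0.266] z [ 0.93 -0.13 -0.34] [-60  -1 -33 -91 -48 115] 2e-29 dq 1.2
   [ 0.5   -0.292  0.266] z [ 0.93 -0.13 -0.34] [-59   0 -32 -92 -47 115] 2e-30 dq 1.1
   [ 0.51  -0.294  0.266] z [ 0.93 -0.13 -0.34] [-57   0 -32 -92 -46 115] 5e-29 dq 1.1
   [ 0.519 -0.295  0.266] z [ 0.93 -0.13 -0.34] [-56   1 -31 -93 -45 115] 1e-29 dq 1.1
5 rows: shift cm [0.003 0.695 0.254] rot [ 0.  0. -0.] | 0.74 0.0
   [ 0.519 -0.295  0.259] z [ 0.93 -0.13 -0.34] [-57   2 -31 -94 -45 117] 1e-24 dq 2.0
   [ 0.519 -0.295  0.252] z [ 0.93 -0.13 -0.34] [-58   3 -32 -95 -46 119] 2e-24 dq 2.0
   [ 0.519 -0.295  0.244] z [ 0.93 -0.13 -0.34] [-58   4 -32 -96 -47 121] 2e-24 dq 2.0
   [ 0.519 -0.295  0.237] z [ 0.93 -0.13 -0.34] [-59   5 -33 -97 -47 123] 1e-24 dq 2.0
   [ 0.519 -0.295  0.229] z [ 0.93 -0.13 -0.34] [-60   6 -33 -98 -48 125] 1e-24 dq 2.0
sx in tool [ 0.003 -0.344  0.939] up [-0.003 -0.939 -0.344]
```

Emit:
move_arm --moves '[0.4, 0.19, -0.11, 0.39, 0, 0.002, 0.001, 0.4, 0.38, -0.22, 0.77, 0, 0.002, 0.001, 0.4, 0.38, -0.22, 0.77, 0, 0.002, 0.001, 0.4, 0.38, -0.22, 0.77, 0, 0.002, 0.001, 0.4, 0.38, -0.22, 0.77, 0, 0.002, 0.001, 0.4, 0.38, -0.22, 0.77, 0, 0, 0, 0.4, 0.19, -0.11, 0.39, 0, 0, 0, 0.4, 0, 0, 0, 0, 0, 0]'

```text
clock: 10.15
tool_pos: [0.4705, -0.2884, 0.2662]
orientation: [-110.1, 0.1, -97.9]
force: [0.2, 0.2, -4.4]
opening: 0.0092
gripper_force: 30.2
```

```bash
cat > look.py <<'E'
from hang import *
import sys
log()
X,q=cur();H=X@G
e=lambda P:(Rz(Y0).T@(np.array(P)-seat)*1000).round(1)
print('handle pred rel seat mm',e(H[:3,3]),R.from_matrix(H[:3,:3]).as_euler('xyz',degrees=True).round(1))
p,d=snap('top');W=cloud('top',d);pp=p.astype(int);V=(W-seat)@Rz(Y0)*1000
if len(sys.argv)>1: cv2.imwrite(sys.argv[1],cv2.resize(p[170:310,350:500],None,fx=4,fy=4)[:,:,::-1])
h=e(H[:3,3])
m=(pp[...,0]>pp[...,1]+25)&(pp[...,0]>pp[...,2]+25)&(abs(V[...,0]-h[0])<10)&(abs(V[...,1]-h[1])<60)&(abs(V[...,2]-h[2])<25)
v=V[m]
for y in range(-60,60,5):
    k=(v[:,1]>=y)&(v[:,1]<y+5)
    if k.sum()>2: print(y+2.5,np.median(v[k],0).round(1),k.sum())
m=(pp[...,1]>pp[...,2]+40)&(abs(V[...,0]+23)<15)&(abs(V[...,1])<12)&(abs(V[...,2]-25)<15)
print('ball rel',V[m].mean(0).round(1) if m.any() else None,m.sum())
E
python3 look.py pics/g.png
```

```text
10.15 [-62.1   -2.11 -33.78 -89.7  -49.61 114.88] [ 0.4705 -0.2884  0.2662] [-110.1     0.12  -97.95] 0.0092 30.2 [ 0.2  0.2 -4.4]
handle pred rel seat mm [-49.4  -0.5  45.8] [-0.1 -0.  -8.1]
-47.5 [-46.1 -47.5  30.6] 3
-42.5 [-47.4 -42.8  33.9] 8
-37.5 [-48.  -37.1  36.4] 8
-32.5 [-47.5 -33.3  36.1] 10
-27.5 [-48.1 -29.   37.6] 9
-22.5 [-48.8 -22.2  37.7] 9
-17.5 [-47.3 -17.7  39.6] 9
-12.5 [-46.6 -11.9  43.3] 8
-7.5 [-46.7  -7.3  47.9] 4
-2.5 [-47.9  -3.1  49.6] 9
2.5 [-46.8   2.8  48.3] 13
7.5 [-47.9   5.8  48.1] 3
32.5 [-48.3  32.7  38.9] 9
37.5 [-49.   37.9  39.8] 9
42.5 [-46.2  42.4  37.7] 11
47.5 [-47.4  47.6  31.6] 12
52.5 [-47.2  52.4  27.4] 10
ball rel [-22.8  -0.2  32.1] 32
```

View pics/g.png

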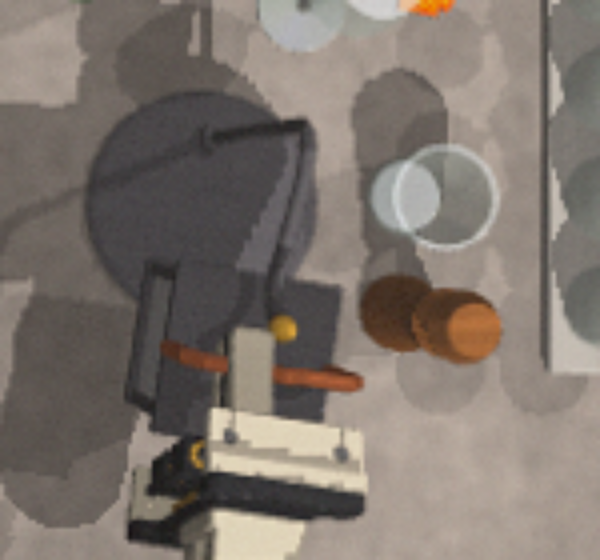

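The ball is at (284,328), lined up with the handle's notch, and the finger is clear of it on the left. Measured lateral error is about 1 mm and the heights are as planned, so I pass over the tip.

Emit:
move_arm --moves '[0.4, 0, -0.17, 0.47, 0, 0, 0, 0.4, 0, -0.34, 0.94, 0, 0, 0, 0.4, 0, -0.34, 0.94, 0, 0, 0, 0.4, 0, -0.34, 0.94, 0, 0, 0, 0.4, 0, -0.34, 0.94, 0, 0, 0, 0.4, 0, -0.17, 0.47, 0, 0, 0, 0.4, 0, 0, 0, 0, 0, 0]'

```text
clock: 10.9
tool_pos: [0.5203, -0.2949, 0.2662]
orientation: [-110.1, 0.1, -97.9]
force: [-0.2, -0.1, -3.5]
opening: 0.0088
gripper_force: 30.2
```

```bash
python3 look.py
```

```text
10.9 [-56.4    0.98 -30.82 -92.92 -44.79 115.22] [ 0.5203 -0.2949  0.2662] [-1.1008e+02  1.1000e-01 -9.7920e+01] 0.0088 30.2 [-0.2 -0.1 -3.5]
handle pred rel seat mm [ 0.8  0.1 45.8] [-0.1 -0.  -8.1]
-42.5 [  1.5 -42.9  33.4] 7
-37.5 [  2.9 -37.1  35.1] 10
-32.5 [  2.2 -32.7  35.4] 10
-27.5 [  1.6 -28.4  36.5] 7
-22.5 [  3.  -22.5  37.2] 10
-17.5 [  2.4 -18.7  37.4] 9
-12.5 [  1.8 -13.7  40.1] 5
-7.5 [ 2.5 -6.9 47. ] 8
-2.5 [ 2.8 -1.3 51.7] 9
2.5 [ 2.4  2.5 48.8] 11
7.5 [ 3.4  6.1 45.5] 5
32.5 [ 1.1 32.6 40. ] 6
37.5 [ 3.  37.1 40.8] 10
42.5 [ 2.1 42.7 39.3] 9
47.5 [ 2.7 47.4 32.7] 13
52.5 [ 3.7 52.8 27.9] 11
ball rel None 0
```

Emit:
move_arm --moves '[0.4, 0, 0.3, 0, 0, 0, 0, 0.4, 0, 0.66, 0.15, 0, 0, 0, 0.4, 0, 0.56, 0.2, 0, 0, 0, 0.4, 0, 0.56, 0.2, 0, 0, 0, 0.4, 0, 0.47, 0.17, 0, 0, 0, 0.4, 0, 0.28, 0.1, 0, 0, 0, 0.4, 0, 0, 0, 0, 0, 0]'

```text
clock: 11.65
tool_pos: [0.5173, -0.2949, 0.2361]
orientation: [-110.1, 0.1, -98.0]
force: [-0.7, -0.8, -4.0]
opening: 0.0089
gripper_force: 30.2
```

```bash
python3 look.py
```

```text
11.65 [-59.29   4.89 -32.93 -96.84 -47.6  123.2 ] [ 0.5173 -0.2949  0.2361] [-110.13    0.15  -98.  ] 0.0089 30.2 [-0.7 -0.8 -4. ]
handle pred rel seat mm [-2.1 -0.3 15.8] [-0.1  0.  -8.2]
-47.5 [  0.9 -48.2  -4.3] 4
-42.5 [ -0.5 -42.3   3.7] 7
-37.5 [ -0.2 -37.7   5.1] 8
-32.5 [ -1.9 -33.    5.3] 9
-27.5 [  0.6 -27.3   6.7] 8
-22.5 [ -0.2 -22.5   6.7] 8
-17.5 [ -1.8 -17.5   9.3] 9
-12.5 [ -0.1 -12.7  12.6] 5
-7.5 [ 1.5 -6.8 16.7] 7
-2.5 [-0.2 -2.  21.3] 8
2.5 [-1.1  2.9 18.5] 12
32.5 [-0.4 31.8  9.2] 9
37.5 [-1.1 37.9  9.3] 9
42.5 [ 0.  42.5  9.3] 9
47.5 [ 0.4 47.5  2. ] 12
52.5 [-0.2 52.1 -3.7] 9
ball rel [-16.6  -3.4  29.7] 1
```

Emit:
move_arm --moves '[0.4, 0, 0.19, 0.07, 0, 0, 0, 0.4, 0, 0.19, 0.07, 0, 0, 0, 0.4, 0, 0.09, 0.03, 0, 0, 0, 0.4, 0, 0.09, 0.03, 0, 0, 0, 0.4, 0, 0, 0, 0, 0, 0, 0.4, 0, 0, 0, 0, 0, 0]'

```text
clock: 12.3
tool_pos: [0.5175, -0.2948, 0.231]
orientation: [-110.1, 0.1, -98.0]
force: [-0.0, -0.3, -2.9]
opening: 0.0092
gripper_force: 30.2
```

Emit:
move_arm --moves '[0.4, 0, 0.09, 0.03, 0, 0, 0, 0.4, 0, 0, 0, 0, 0, 0]'

```text
clock: 12.5
tool_pos: [0.5174, -0.2947, 0.2299]
orientation: [-110.1, 0.1, -98.0]
force: [-0.9, 0.0, -4.3]
opening: 0.0089
gripper_force: 30.2
```

Emit:
move_arm --moves '[0.4, 0, 0.09, 0.03, 0, 0, 0, 0.4, 0, 0, 0, 0, 0, 0]'

```text
clock: 12.7
tool_pos: [0.5176, -0.2949, 0.2294]
orientation: [-110.0, 0.1, -98.0]
force: [0.3, 0.0, -1.0]
opening: 0.0088
gripper_force: 30.2
```

Emit:
move_arm --moves '[0.4, 0, 0.09, 0.03, 0, 0, 0, 0.4, 0, 0, 0, 0, 0, 0]'

```text
clock: 12.9
tool_pos: [0.5178, -0.295, 0.2289]
orientation: [-110.0, 0.1, -98.0]
force: [-0.2, 0.9, 1.3]
opening: 0.009
gripper_force: 30.1
```

The weight is on the hook: vertical force went from −4.4 to +1.3 N. I release gradually.

Emit:
move_arm --moves '[1.1, 0, 0, 0, 0, 0, 0, 1.3, 0, 0, 0, 0, 0, 0, 1.6, 0, 0, 0, 0, 0, 0, 2, 0, 0, 0, 0, 0, 0, 2.5, 0, 0, 0, 0, 0, 0, 3, 0, 0, 0, 0, 0, 0, 3, 0, 0, 0, 0, 0, 0, 3, 0, 0, 0, 0, 0, 0]'

```text
clock: 13.7
tool_pos: [0.5174, -0.2948, 0.2281]
orientation: [-110.1, 0.1, -98.0]
force: [0.1, 0.3, -0.9]
opening: 0.0298
gripper_force: 0.0
```

```bash
python3 look.py pics/i.png
```

```text
13.7 [-59.99   6.11 -33.48 -97.95 -48.4  125.55] [ 0.5174 -0.2948  0.2281] [-1.1008e+02  9.0000e-02 -9.7970e+01] 0.0298 0.0 [ 0.1  0.3 -0.9]
handle pred rel seat mm [-2.1 -0.1  7.8] [-0.1 -0.  -8.2]
-52.5 [ -0.4 -51.5 -12.6] 3
-47.5 [  0.5 -47.8  -7.8] 4
-42.5 [ -0.9 -42.6  -0.6] 7
-37.5 [  0.3 -37.1  -0.2] 9
-32.5 [ -0.3 -32.2   1.5] 8
-27.5 [  1.1 -27.2   1.7] 9
-22.5 [ -0.6 -22.2   0.8] 8
-17.5 [ -0.  -17.5   1.7] 9
-12.5 [ -0.7 -12.3   6.3] 5
-7.5 [ 1.  -7.6  9.1] 7
-2.5 [-1.6 -1.8 13.7] 9
2.5 [ 0.8  2.6 11.7] 8
27.5 [-0.5 29.3 -0.7] 5
32.5 [ 0.  32.7  1.2] 8
37.5 [-0.7 37.1  1.2] 8
42.5 [-0.2 42.8 -0.5] 9
47.5 [ 0.5 47.2 -5.8] 11
52.5 [ -0.1  52.  -13.2] 8
ball rel None 0
```

View pics/i.png

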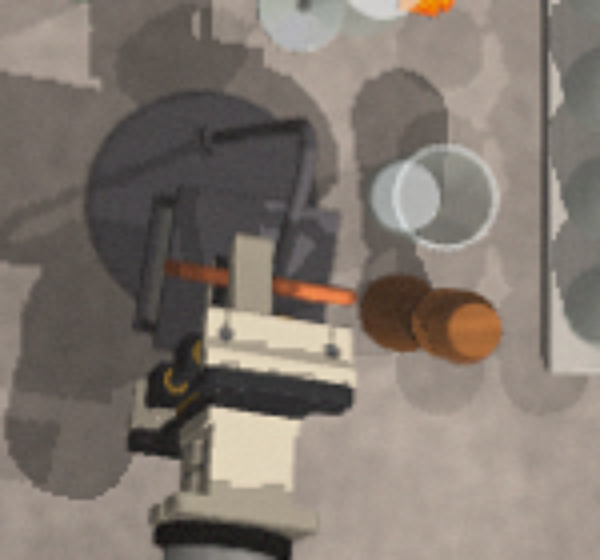

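The handle hangs level at crop (170,268)–(355,296), in the dip. I retreat along the fingers.

Emit:
move_arm --moves '[3, 0, 0, -0.5, 0, 0, 0, 3, 0, 0, -1, 0, 0, 0, 3, 0, 0, -1.5, 0, 0, 0, 3, 0, 0, -2, 0, 0, 0, 3, 0, 0, -2, 0, 0, 0, 3, 0, 0, -2, 0, 0, 0, 3, 0, 0, -2, 0, 0, 0, 3, 0, 0, -1, 0, 0, 0]'

```text
clock: 14.55
tool_pos: [0.404, -0.2788, 0.2702]
orientation: [-110.1, -0.0, -98.0]
force: [0.6, -0.8, -0.4]
opening: 0.0299
gripper_force: 0.0
```

Emit:
move_arm --moves '[3, 0, 0, 0, 0, 0, 0, 3, 0, 0, 0, 0, 0, 0, 3, 0, 0, 0, 0, 0, 0, 3, 0, 0, 0, 0, 0, 0, 3, 0, 0, 0, 0, 0, 0, 3, 0, 0, 0, 0, 0, 0, 3, 0, 0, 0, 0, 0, 0, 3, 0, 0, 0, 0, 0, 0]'

```text
clock: 15.35
tool_pos: [0.4058, -0.2791, 0.2692]
orientation: [-110.1, 0.1, -98.0]
force: [0.6, -0.2, -0.0]
opening: 0.03
gripper_force: 0.0
```

```bash
cat > fin.py <<'E'
from hang import *
log()
for i in range(2):
    p,d=snap('top');W=cloud('top',d);pp=p.astype(int);V=(W-seat)@Rz(Y0)*1000
    m=(pp[...,0]>pp[...,1]+25)&(pp[...,0]>pp[...,2]+25)&(abs(V[...,0])<20)&(abs(V[...,1])<60)&(abs(V[...,2])<25)
    v=V[m];pk=v[abs(v[:,1])<4];print('n',len(v),'mean',v.mean(0).round(2),'peak',np.median(pk,0).round(1),'slope',np.polyfit(v[:,1],v[:,0],1).round(3),
     'L/R z',np.median(v[(v[:,1]>17)&(v[:,1]<38),2]).round(1),np.median(v[(v[:,1]<-17)&(v[:,1]>-38),2]).round(1))
cv2.imwrite('pics/z.png',p[:,:,::-1])
E
python3 fin.py
```

```text
15.35 [-70.86  -5.97 -36.66 -84.73 -57.12 114.14] [ 0.4058 -0.2791  0.2692] [-1.1009e+02  1.0000e-01 -9.7960e+01] 0.03 0.0 [ 0.6 -0.2 -0. ]
n 181 mean [-0.08  4.64  1.57] peak [ 0.1  0.8 12.8] slope [ 0.    -0.084] L/R z 2.1 1.3
n 184 mean [-0.09  4.89  1.52] peak [-0.3  0.4 13.5] slope [ 0.001 -0.098] L/R z 1.6 0.8
```

View pics/z.png

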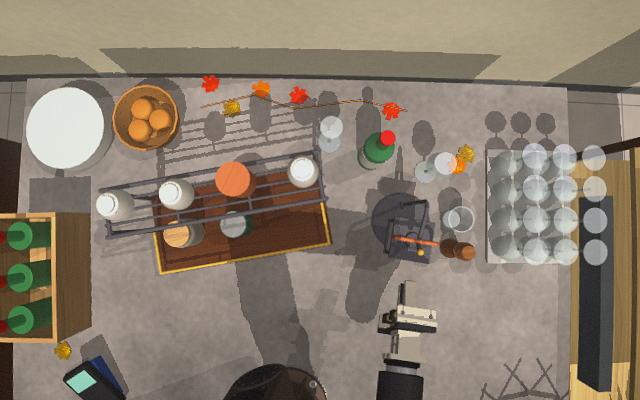

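The lantern hangs still and level on the hook, handle at about (415,241). The gripper is clear at about (405,310), and the jar, tin and the other items are where they were. I hand in the job.

```bash
python3 -c "
from plant import ctrl
print(ctrl.close_job())"
```

```text
the job is handed in; nothing more can be done
None
```

The lantern was lifted over the rail, drawn out, and hung by its handle in the dip of the stand's hook; it was level and still with the gripper clear when I handed the job in at about 15.5 s, and no verdict came back.

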